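# Shade two sun sensors in turn and log the check

### The job

Do the sun-sensor shading check: point down at the sensor with the green collar, fingertips centred over its black window and 2 to 5 cm above it without touching, and stay there for two seconds; then point in the same way for two seconds at the sensor with the orange collar. Then press the red log button down and let it go. Do not touch or move the sensors, the panel or anything else, and do not bring the fingertips down over the sensors with the white and blue collars.

Things in the scene. Friction and masses are not known exactly. Their poses are not given: they have to be found in the camera images.
- green_sensor: Sun sensor with a green collar, loose, 55 to 110 g: square bare-metal flange 44 x 44 x 6 mm, round green collar 40 mm across above it, black window disc 25 mm across on top; 26 mm tall in all. It stands upright on the panel, at least 85 mm from the other sensors. Origin: centre of its underside; z up.
- green_sensor_window (a point): Centre of the upper face of the window of the sensor with a green collar, 26 mm above the sensor's underside and 71 mm above the table; z up.
- orange_sensor: Sun sensor with an orange collar, loose, 55 to 110 g: square bare-metal flange 44 x 44 x 6 mm, round orange collar 40 mm across above it, black window disc 25 mm across on top; 26 mm tall in all. It stands upright on the panel, at least 85 mm from the other sensors. Origin: centre of its underside; z up.
- orange_sensor_window (a point): Centre of the upper face of the window of the sensor with an orange collar, 26 mm above the sensor's underside and 71 mm above the table; z up.
- white_sensor: Sun sensor with a white collar, loose, 55 to 110 g: square bare-metal flange 44 x 44 x 6 mm, round white collar 40 mm across above it, black window disc 25 mm across on top; 26 mm tall in all. It stands upright on the panel, at least 85 mm from the other sensors. Origin: centre of its underside; z up.
- white_sensor_window (a point): Centre of the upper face of the window of the sensor with a white collar, 26 mm above the sensor's underside and 71 mm above the table; z up.
- blue_sensor: Sun sensor with a blue collar, loose, 55 to 110 g: square bare-metal flange 44 x 44 x 6 mm, round blue collar 40 mm across above it, black window disc 25 mm across on top; 26 mm tall in all. It stands upright on the panel, at least 85 mm from the other sensors. Origin: centre of its underside; z up.
- blue_sensor_window (a point): Centre of the upper face of the window of the sensor with a blue collar, 26 mm above the sensor's underside and 71 mm above the table; z up.
- panel: Fixed satellite side panel, grey metal, 260 x 320 mm (its x by its y), with a strip of dark solar cells along its middle, on a light-blue work stand. Its flat top is 45 mm above the table. Origin: centre of the stand's underside, on the table; z up. The four sensors stand near its corners, the grey cover near its middle.
- log (a joint): Travel of the red log button, m: 0 released, 0.006 fully down. Pressed straight down; a spring returns it, about 5 N holds it fully down. It counts as pressed beyond 0.004.
- log_top (a point): Centre of the top of the red log button when released, 22 mm above the table (it goes down with the cap): a round cap 32 mm across that is pressed straight down, in a round grey housing 48 mm across and 12 mm tall fixed on the table beside the panel, left or right.
- cover: Grey dust cover, loose: disc 38 mm across and 18 mm tall with a 16 mm knob on it, 30 mm tall in all, on the panel near its middle. Bystander. Origin: centre of its underside.
- bottle: Small white bottle with a white cap, 52 mm across, 110 mm tall, standing on the table beside the panel. Bystander. Origin: centre of its underside.
- tape: Brown tape roll, ring 72 mm across, 20 mm tall, lying on the table beside the panel. Bystander. Origin: centre of its underside.
- driver: Screwdriver with a yellow handle, 120 mm long, 26 mm tall at the handle, lying on the table beside the panel. Bystander. Its x runs along the shaft; origin under the middle of its length.

How it is judged (in metres and radians):
On the way, in this order (a step that is already met when the one before it is completed fails the run):
1. the fingertips dwell over the window of the green-collared sensor, without contact (horizontal distance between the grasp point and green_sensor_window below 0.015 m and z of the grasp point in the frame of green_sensor_window between 0.021 and 0.08 m), for 1.5 s.
2. then they dwell over the window of the orange-collared sensor, without contact (horizontal distance between the grasp point and orange_sensor_window below 0.015 m and z of the grasp point in the frame of orange_sensor_window between 0.021 and 0.08 m), for 1.5 s.
3. then the red log button is pressed (value of joint log above 0.004 m), for 0.05 s.
At the end, for the whole second after the job is handed in: The log button is released (less than 1.5 mm down), every sensor is at rest within 4 mm of where it stood, and the cover, bottle, tape roll and screwdriver are within 12 mm of where they were (value of joint log below 0.0015 m and distance of each of green_sensor, orange_sensor, white_sensor, blue_sensor from where it was at the start of the episode below 0.004 m and distance of each of cover, bottle, tape, driver from where it was at the start of the episode below 0.012 m and linear speed of each of green_sensor, orange_sensor, white_sensor, blue_sensor below 0.01 m/s); the robot touches nothing.
It fails at once if the robot touches a sensor, the panel, the cover, the bottle, the tape roll or the screwdriver (over 0.5 N) (contact force between any of the fingers, the arm and green_sensor above 0.5 N or contact force between any of the fingers, the arm and orange_sensor above 0.5 N or contact force between any of the fingers, the arm and white_sensor above 0.5 N or contact force between any of the fingers, the arm and blue_sensor above 0.5 N or contact force between any of the fingers, the arm and panel above 0.5 N or contact force between any of the fingers, the arm and cover above 0.5 N or contact force between any of the fingers, the arm and bottle above 0.5 N or contact force between any of the fingers, the arm and tape above 0.5 N or contact force between any of the fingers, the arm and driver above 0.5 N).
It fails at once if a sensor is moved by more than 4 mm, or lifted (distance of any of green_sensor, orange_sensor, white_sensor, blue_sensor from where it was at the start of the episode above 0.004 m).
It fails at once if a bystander is moved by more than 12 mm (distance of any of cover, bottle, tape, driver from where it was at the start of the episode above 0.012 m).
It fails at once if the fingertips are brought down over the white- or blue-collared sensor (centred within 15 mm, lower than about 6 cm above it) ((horizontal distance between the grasp point and white_sensor_window below 0.015 m and z of the grasp point in the frame of white_sensor_window below 0.08 m) or (horizontal distance between the grasp point and blue_sensor_window below 0.015 m and z of the grasp point in the frame of blue_sensor_window below 0.08 m)).
It also fails if it takes over 53 s, if anything falls off the work surface, if the arm or the gripper's body presses on something with over 40 N, if the wrist force passes 120 N, or if a joint passes its speed limit or range.

### The arm

A 7-joint arm with a two-finger parallel gripper is mounted at the origin on the work surface. World frame = base frame: x ahead of the robot, y to its left, z up, the work surface at z = 0. Lengths are in m, angles in degrees, forces in N, time in s.
With the tool pointing down it reaches from about 0.35 to 0.775 m from the base axis. Payload 3.1 kg.
Tool frame: the origin (TCP) lies on the centre line of the jaws, within the pads' length; the fingertips stand 17 mm ahead of it and the grasp point (between the pads) lies 2 mm behind it (robot.tip_reach is the distance from the TCP to the fingertips, in m); z points along the fingers, y is the direction in which the jaws open and shut (so a half turn about z gives the same grasp; the last joint's range is limited). The gripper opens to 85 mm and grips with 20 to 120 N. Pads are 22 mm wide; open, the fingers measure 114 mm over their backs; the gripper's body (76 mm by 85 mm) begins 54 mm behind the grasp point. The pads swing forward as they close: fully open they stand 13 mm farther back than shut.
Start: joints at [-73.493, 17.813, 0.802, 86.603, -0.252, 75.585, -1.558], TCP at [0.178, 0.52, 0.248] pointing down, gripper open.
Joint ranges: [-154.91, 154.91], [-16.99, 109.72], [-72.82, 74.43], [7.12, 147.25], [-82.49, 262.49], [11.32, 116.49], [-174.64, 174.64]. Speed limits (degrees/s): [159.86, 159.86, 180, 180, 180, 180, 180].

### API

Orientations are given as [roll, pitch, yaw] about the fixed x, y, z axes, in that order (R = Rz(yaw) Ry(pitch) Rx(roll)).
In Python, from station import robot, fingers, vision, workorder, recognise gives the robot as it stands. Calls block until the motion is done:
- robot.move_to(position, orientation): joint-space move of the TCP to a pose.
- robot.line_to(position, orientation=None, velocity=0.15, f_stop=None): straight line of the TCP; orientation=None keeps the orientation; velocity is the mean speed in m/s. With f_stop (N) it stops when the force on the tool has changed by that much, and returns True; else False.
- robot.move_j(angles): joint-space move.
- fingers.gripper_to(opening, force=None): opening from 0.0 (shut) to 1.0 (fully open); force is the grip in N (None keeps the last); returns when the fingers have stopped.
- robot.pause(seconds).
- robot.inverse_kinematics(position, orientation): joint angles nearest the present ones, or None.
- vision.grab_frame(name): name is "side" or "top" or "wrist"; returns the picture (400x640x3 uint8, red, green, blue); there is no depth.
- vision.calibration(name): a dict with "mtx" (3x3 intrinsics, pixels), "extrinsics" (4x4, takes a point from world to camera coordinates); the wrist camera has in their place "T_tool_cam" (4x4, takes a point from camera to tool coordinates, whose origin is the TCP and whose axes are the flange's). Camera axes: x right, y up, looking along -z (the intrinsics and any distortion apply to the point x, -y, -z); pixel columns grow to the right and rows downward; lengths in m; the calibration is good to about 2 mm. A picture is of the moment at which its call begins: read the wrist's pose just before it. calibration takes no time and is no camera call.
A pose or a line that the arm cannot do raises robot.PlanningError and nothing moves.
- workorder.close_job(): hands the job in, once; it reports no verdict.
Trained networks look in the newest picture that a camera, given by its name, has taken for a name from the list of things; names that differ only in an ending like _2 or _b are one class to them, and where a whole thing is asked for, a point or a joint stands for the part that bears it (a point fixed in the world has none). Each returns a list of dicts, best first, with "p" (0 to 1); they miss things now and then, are a little off and sometimes report something else, mostly with a low value. They report only what shows in the picture. A call takes as long as a camera call.
- recognise(label, camera): "rect" ([centre column, centre row, width, height] in pixels, round what is visible of it).
Readings, each from a call of its own:
- robot.current_time_s(): time.
- robot.current_joint_positions(): joint angles.
- robot.current_dq(): joint speeds.
- robot.current_joint_torque(): joint torques, N m.
- robot.current_tool_pos(): TCP position.
- robot.current_eef_rot(): TCP orientation.
- robot.current_contact_force(): force on the tool from outside, world axes, zero at the start.
- robot.current_torque(): the same for the moment, N m.
- robot.current_finger_gap(): opening from 0.0 (shut) to 1.0 (fully open).
Only numpy, scipy, OpenCV 4.12 (cv2) and the standard library are available. Lean on these libraries where they do the work, as an engineer would, in place of code of your own. Each camera call takes 0.05 s, during which the arm holds its last target.

## Working session

There is one attempt and no reset: what is moved stays moved. The work goes in short steps, each a Python script; the robot and the scene stay as the last script left them, time stands still between calls to the robot, and variables do not carry over. Pictures are saved under pics/ and viewed, and the job is handed in when it is done.

```bash
mkdir -p pics; ls; python3 - <<'E'
from station import robot, fingers, vision, workorder, recognise
import cv2,numpy as np
for n in ["top","side"]:
    im=vision.grab_frame(n); cv2.imwrite(f"pics/{n}0.png",im[:,:,::-1])
    c=vision.calibration(n); print(n,c)
    for l in ["green_sensor","orange_sensor","white_sensor","blue_sensor","log","bottle","tape","driver","cover"]:
        print(l,[(np.round(d["rect"],1).tolist(),round(d["p"],2)) for d in recognise(l,n)[:3]])
print(vision.calibration("wrist"),robot.current_time_s(),robot.current_tool_pos(),robot.current_eef_rot(),robot.tip_reach)
E
```

```text
pics
top {'mtx': array([[366.31567128,   0.        , 318.70856909],
       [  0.        , 366.31567128, 202.31260662],
       [  0.        ,   0.        ,   1.        ]]), 'extrinsics': array([[-5.10648817e-04, -9.99648719e-01,  2.64986429e-02,
        -4.84282013e-03],
       [ 9.87456735e-01,  3.67977866e-03,  1.57846938e-01,
        -5.46927100e-01],
       [-1.57888998e-01,  2.62468678e-02,  9.87107981e-01,
        -7.60841415e-01],
       [ 0.00000000e+00,  0.00000000e+00,  0.00000000e+00,
         1.00000000e+00]])}
green_sensor [([280.3, 211.2, 19.0, 21.0], 0.74)]
orange_sensor [([370.3, 221.7, 23.8, 21.0], 0.74), ([325.9, 198.9, 15.2, 17.5], 0.69), ([327.9, 196.1, 153.2, 133.5], 0.66)]
white_sensor [([286.6, 155.7, 19.7, 20.4], 0.98)]
blue_sensor [([374.7, 166.9, 31.0, 25.2], 0.84), ([327.9, 196.1, 150.8, 130.5], 0.56)]
log [([155.0, 249.8, 16.0, 18.6], 0.47)]
bottle [([477.2, 184.1, 37.9, 27.6], 0.71)]
tape []
driver [([476.0, 254.4, 8.4, 52.5], 0.87)]
cover [([326.5, 199.4, 15.6, 18.0], 0.56), ([288.6, 158.6, 23.9, 24.2], 0.27)]
side {'mtx': array([[464.5238588 ,   0.      
[... 812 characters left out ...]
)]
driver [([327.6, 331.7, 48.7, 20.6], 0.79)]
cover [([334.6, 218.3, 11.9, 15.5], 0.59)]
{'mtx': array([[292.96639968,   0.        , 321.55848673],
       [  0.        , 292.96639968, 201.12449067],
       [  0.        ,   0.        ,   1.        ]]), 'T_tool_cam': array([[ 4.62289460e-04,  9.55906484e-01,  2.93670870e-01,
         7.41867912e-02],
       [ 9.99998802e-01, -8.75734756e-04,  1.27636638e-03,
        -2.43095810e-04],
       [ 1.47726469e-03,  2.93669928e-01, -9.55905744e-01,
        -1.25134033e-01],
       [ 0.00000000e+00,  0.00000000e+00,  0.00000000e+00,
         1.00000000e+00]])} 1.0 [0.17808385 0.52040544 0.24831002] [1.79997612e+02 1.98218668e-04 1.61108304e+02] 0.017
```

View pics/top0.png

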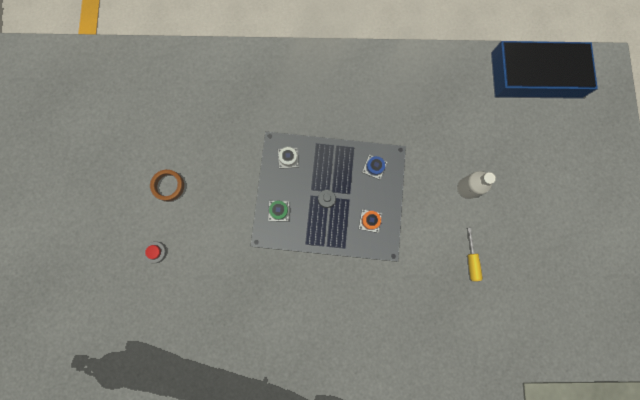

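View pics/side0.png

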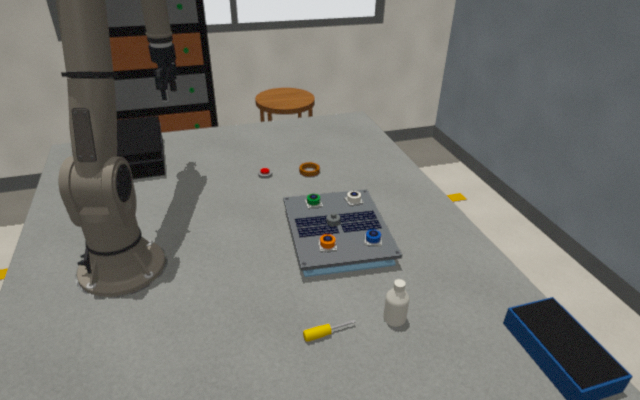

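Top view shows windows of green at about (279,210), orange (372,220), white (288,156), blue (376,165), and the red button at (153,252). The side view agrees with that layout: nothing is hidden, and the button is on the left beside the tape. Next I'll locate the points by triangulating both views and checking heights.

```bash
cat > h.py <<'E'
import numpy as np,cv2
def ray(px,mtx,Twc): # Twc: cam->world
    d=np.array([(px[0]-mtx[0,2])/mtx[0,0],-(px[1]-mtx[1,2])/mtx[1,1],-1.])
    return Twc[:3,3],Twc[:3,:3]@d
def at_z(px,mtx,Twc,z):
    o,d=ray(px,mtx,Twc); return o+d*(z-o[2])/d[2]
def project(P,mtx,Twc):
    c=np.linalg.inv(Twc)@np.r_[P,1]; return [mtx[0,2]+mtx[0,0]*c[0]/-c[2],mtx[1,2]-mtx[1,1]*c[1]/-c[2]]
def tri(rays):
    A=np.zeros((3,3));b=np.zeros(3)
    for o,d in rays:
        d=d/np.linalg.norm(d);M=np.eye(3)-np.outer(d,d);A+=M;b+=M@o
    return np.linalg.solve(A,b)
def colmask(im,name):
    h=cv2.cvtColor(im,cv2.COLOR_RGB2HSV);r={"green":((50,90,30),(85,255,255)),"orange":((5,160,120),(16,255,255)),"blue":((100,120,40),(128,255,255))}
    if name=="red": return cv2.inRange(h,(0,150,80),(4,255,255))|cv2.inRange(h,(174,150,80),(180,255,255))
    return cv2.inRange(h,*r[name])
def blob(im,name,guess,R=20):
    m=colmask(im,name);k=np.zeros_like(m);cv2.circle(k,tuple(int(v) for v in guess),R,255,-1);m&=k
    pts=cv2.findNonZero(m); 
    if pts is None: return None
    hull=cv2.convexHull(pts);M=cv2.moments(hull)
    return np.array([M["m10"]/M["m00"],M["m01"]/M["m00"]]),cv2.boundingRect(pts)
E
python3 - <<'E'
from station import vision
import cv2,numpy as np
from h import *
I={n:cv2.imread(f"pics/{n}0.png")[:,:,::-1].copy() for n in ("top","side")}
C={n:vision.calibration(n) for n in I}
W={n:np.linalg.inv(C[n]["extrinsics"]) for n in I}
G={"green":((279,210),(314,200),.066),"orange":((372,220),(328,242),.066),"blue":((376,165),(373,237),.066),"red":((153,252),(265,172),.02)}
for k,(a,b,z) in G.items():
    A=blob(I["top"],k,a,16);B=blob(I["side"],k,b,12)
    t=at_z(A[0],C["top"]["mtx"],W["top"],z);s=at_z(B[0],C["side"]["mtx"],W["side"],z)
    T=tri([ray(A[0],C["top"]["mtx"],W["top"]),ray(B[0],C["side"]["mtx"],W["side"])])
    print(k,A,B,"top",t.round(4),"side",s.round(4),"tri",T.round(4))
for k,p,z in [("white",(288,156),.071),("cover",(326,198),.07),("bottlecap",(489,178),.11),("tape",(167,185),.02),("driver",(474,268),.02)]:
    print(k,at_z(p,C["top"]["mtx"],W["top"],z).round(3))
E
```

```text
green (array([278.15473441, 209.64896074]), (270, 201, 17, 18)) (array([313.11367127, 198.8218126 ]), (307, 194, 13, 11)) top [0.5273 0.0827 0.066 ] side [0.5271 0.0705 0.066 ] tri [0.5297 0.0831 0.0574]
orange (array([371.27331887, 219.69269704]), (363, 211, 18, 18)) (array([327.10876133, 240.78449144]), (320, 234, 15, 15)) top [ 0.5063 -0.1151  0.066 ] side [ 0.5053 -0.1257  0.066 ] tri [ 0.5078 -0.1166  0.0585]
blue (array([375.64862745, 164.93411765]), (367, 157, 18, 17)) (array([372.82867784, 234.55772812]), (366, 225, 15, 18)) top [ 0.6263 -0.1275  0.066 ] side [ 0.6269 -0.1341  0.066 ] tri [ 0.6286 -0.1287  0.0613]
red (array([152.39135802, 251.64197531]), (146, 245, 14, 14)) (array([264.46031746, 170.46560847]), (261, 168, 8, 6)) top [0.4401 0.3593 0.02  ] side [0.4411 0.3496 0.02  ] tri [0.4417 0.3618 0.0133]
white [0.644 0.063 0.071]
cover [ 0.552 -0.019  0.07 ]
bottlecap [ 0.588 -0.353  0.11 ]
tape [0.589 0.337 0.02 ]
driver [ 0.404 -0.35   0.02 ]
```

Plan positions agree to about 1 cm. The triangulated heights come out about 7 mm low, so the side camera is biased. I'll refine with the wrist camera from a safe height with the gripper shut.

```bash
cat > w.py <<'E'
from station import robot, vision
from scipy.spatial.transform import Rotation as Ro
from h import *
Cw=vision.calibration("wrist")
def look(fn):
    T=np.eye(4);T[:3,3]=robot.current_tool_pos();T[:3,:3]=Ro.from_euler("xyz",robot.current_eef_rot(),degrees=True).as_matrix()
    im=vision.grab_frame("wrist");cv2.imwrite(f"pics/{fn}.png",im[:,:,::-1]);return im,T@Cw["T_tool_cam"]
E
python3 - <<'E'
from station import fingers
from w import *
fingers.gripper_to(0.0)
robot.move_to([0.528,0.08,0.23],[180,0,95])
for i,p in enumerate([[0.528,0.08,0.22],[0.507,-0.115,0.22]]):
    robot.move_to(p,[180,0,95]); im,T=look(f"w{i}")
    for k,P in (("green",[.528,.08,.066]),("orange",[.507,-.115,.066]),("blue",[.627,-.128,.066])):
        g=project(P,Cw["mtx"],T)
        b=blob(im,k,g,45); print(i,k,np.round(g),b, None if b is None else at_z(b[0],Cw["mtx"],T,.066).round(4))
print(robot.current_time_s(),robot.current_joint_positions(),robot.current_tool_pos())
E
```

```text
0 green [323. 191.] (array([324.17690951, 188.95197395]), (305, 169, 40, 41)) [0.5287 0.0824 0.066 ]
0 orange [290. 349.] None None
0 blue [390. 365.] None None
1 green [369. -41.] None None
1 orange [321. 192.] (array([321.28597374, 193.39955295]), (302, 174, 39, 40)) [ 0.5073 -0.1161  0.066 ]
1 blue [438. 215.] (array([436.78195097, 215.07850809]), (416, 196, 43, 40)) [ 0.6256 -0.1282  0.066 ]
4.9417 [-22.85350887  18.37115396  43.13055372  95.16710475 -13.23507796
  71.70022042  28.2655654 ] [ 0.50796167 -0.11190013  0.21981024]
```

View pics/w0.png

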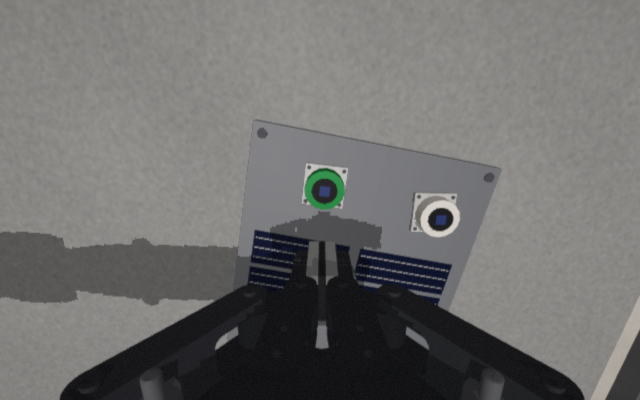

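```bash
python3 - <<'E'
from w import *
print(robot.current_tool_pos())
robot.pause(0.4);print(robot.current_tool_pos()); im,T=look("w2")
b=blob(im,"orange",(321,192),45);print(b,at_z(b[0],Cw["mtx"],T,.066).round(4))
robot.move_to([0.5287,0.0824,0.16],[180,0,95]);robot.pause(.4)
print(robot.current_tool_pos()); im,T=look("w3")
b=blob(im,"green",(321,192),60);print(b,at_z(b[0],Cw["mtx"],T,.066).round(4))
E
```

```text
[ 0.50796167 -0.11190013  0.21981024]
[ 0.50715251 -0.11438086  0.21994704]
(array([322.16528926, 191.8077135 ]), (303, 172, 39, 41)) [ 0.5084 -0.1164  0.066 ]
[0.52889429 0.08154655 0.16027632]
(array([322.22102472, 207.80942605]), (298, 182, 50, 52)) [0.5299 0.0828 0.066 ]
```

Wrist picture w0 shows the green window at (324,189), white at (441,219) and the shut fingertips at about (322,245), all clear of each other. Wrist and top fixes agree within about 2 mm: green (0.529, 0.0826), orange (0.508, -0.1162). Next are the two dwells, then a look at the button.

```bash
python3 - <<'E'
from w import *
O=[180,0,95]
robot.line_to([.529,.0826,.126],O,velocity=.08);robot.pause(.3);print(robot.current_time_s(),robot.current_tool_pos(),robot.current_contact_force())
look("w4");robot.pause(2.2);print(robot.current_tool_pos())
robot.line_to([.529,.0826,.2],O)
robot.move_to([.508,-.1162,.2],O);robot.pause(.3)
robot.line_to([.508,-.1162,.126],O,velocity=.08);robot.pause(.3);print(robot.current_time_s(),robot.current_tool_pos(),robot.current_contact_force())
look("w5");robot.pause(2.2);print(robot.current_tool_pos())
robot.line_to([.508,-.1162,.24],O)
robot.move_to([.5,.1,.24],[180,0,110])
robot.move_to([.4405,.359,.16],[180,0,130]);robot.pause(.5)
im,T=look("w6");print(robot.current_time_s(),robot.current_tool_pos())
g=project([.4405,.359,.02],Cw["mtx"],T);b=blob(im,"red",g,60);print(g,b,at_z(b[0],Cw["mtx"],T,.021).round(4))
E
```

```text
7.5583 [0.52935816 0.08264721 0.12645723] [-0.42430702  0.17336122  0.87964168]
[0.5289846  0.08261624 0.12597691]
12.9417 [ 0.50823209 -0.11622749  0.12632738] [ 0.29118637 -0.15620511 -0.41553899]
[ 0.50799335 -0.1161988   0.12599485]
18.6 [0.44053434 0.35893014 0.16005936]
[np.float64(321.0757367121495), np.float64(193.37472283794537)] (array([322.56238245, 193.94691745]), (307, 178, 32, 33)) [0.4417 0.3597 0.021 ]
```

```bash
python3 -c "
import cv2;print(cv2.imwrite('pics/m.png',cv2.resize(cv2.vconcat([cv2.hconcat([cv2.imread('pics/w4.png'),cv2.imread('pics/w5.png')]),cv2.hconcat([cv2.imread('pics/w6.png')]*2)]),(800,500))))"
```

```text
True
```

View pics/m.png

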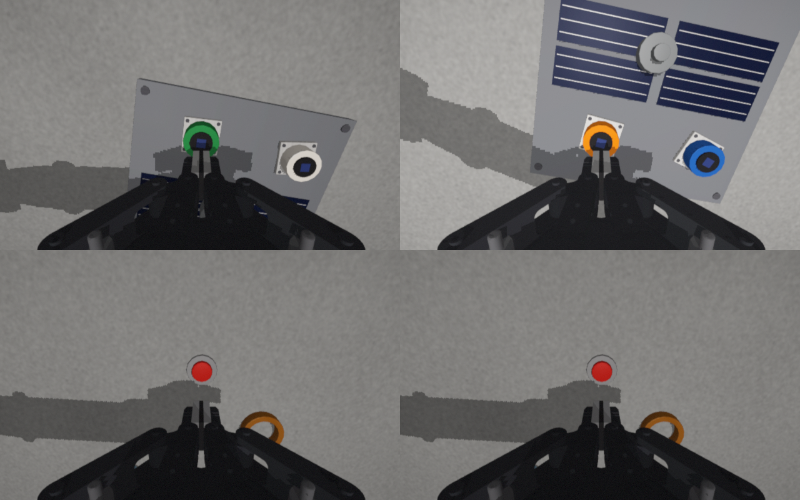

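The dwell pictures show the fingertips in line with the green window (left) and the orange window (right), not touching. The button is at (0.4412, 0.3595), with the tape well clear of it.

```bash
python3 - <<'E'
from w import *
O=[180,0,130];x,y=.4412,.3595
robot.line_to([x,y,.055],O,velocity=.1);robot.pause(.4);f0=robot.current_contact_force()
s=robot.line_to([x,y,.032],O,velocity=.02,f_stop=9)
print(s,robot.current_tool_pos(),robot.current_contact_force()-f0)
robot.pause(.3);print(robot.current_tool_pos(),robot.current_contact_force()-f0)
look("w7")
E
```

```text
True [0.44111096 0.35943444 0.03327391] [-0.77525971 -0.80890229  4.09254869]
[0.44110624 0.35942139 0.03317996] [-1.28020745 -0.5195255   4.27986575]
```

View pics/w7.png

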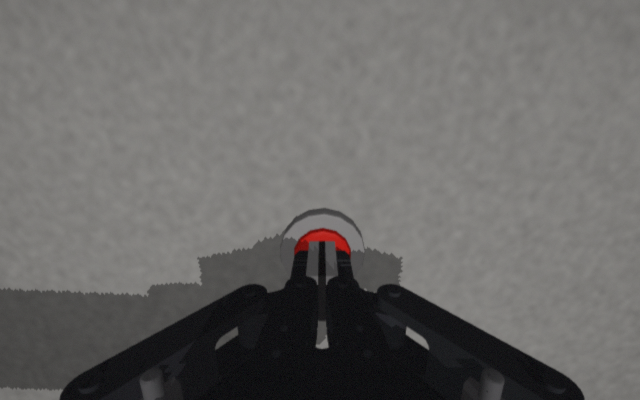

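The red cap (322,240) is under the fingertips. The tip height gives about 5.8 mm of travel, with about 4.3 N. I'll push 1.5 mm further to be sure, then release.

```bash
python3 - <<'E'
from station import robot as r, recognise
from w import *
O=[180,0,130];x,y=.4412,.3595
s=robot.line_to([x,y,.0315],O,velocity=.01,f_stop=20)
robot.pause(.3);print(s,robot.current_tool_pos(),robot.current_contact_force())
robot.line_to([x,y,.16],O,velocity=.08);robot.pause(.5)
im,T=look("w8");print(robot.current_tool_pos(),robot.current_contact_force(),robot.current_time_s())
b=blob(im,"red",(322,194),60);print(b)
im=vision.grab_frame("top");cv2.imwrite("pics/top1.png",im[:,:,::-1])
for k,g in (("green",(279,210)),("orange",(372,220)),("blue",(376,165))):print(k,blob(im,k,g,16))
E
```

```text
False [0.44116575 0.35946595 0.03302367] [-2.29942618 -2.51120716 12.33940345]
[0.44119869 0.3594967  0.1599983 ] [-0.22149051 -1.12849871  0.07286281] 24.5167
(array([321.64982325, 194.05011437]), (306, 178, 32, 33))
green (array([278.11009871, 209.59529233]), (270, 201, 17, 18))
orange (array([371.29148629, 219.68831169]), (363, 211, 18, 18))
blue (array([375.62910798, 164.93818466]), (367, 157, 18, 17))
```

View pics/top1.png

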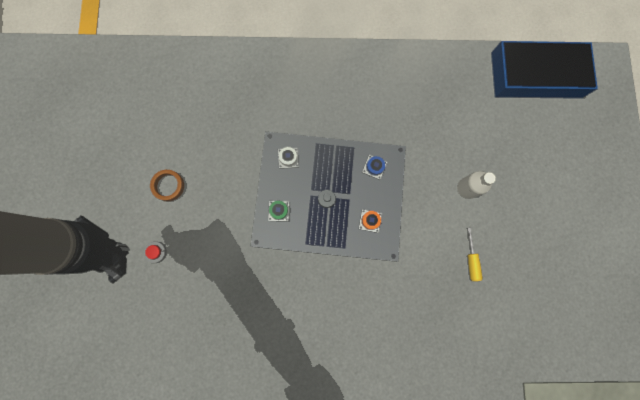

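The button bottomed out at 12 N and sprang back. Sensors and bystanders are at the same pixels as before: windows at (279,210), (372,220), (288,156) and (376,165), with tape, bottle, driver and cover unchanged.

```bash
python3 -c "
from station import workorder;workorder.close_job()"
```

```text
the job is handed in; nothing more can be done
```

I ran the shading check and handed the job in with the clock at about 24.5 s of the 53 s allowed. The station gives no verdict.

- **Dwells:** With the gripper shut, I held for more than 2.2 s over the green window and then over the orange one. The fingertips were about 38 mm above each window, and contact forces stayed at noise level. My window positions from the wrist and top cameras agreed within about 2 mm.
- **Log button:** I pressed it down to its stop, about 6 mm of travel at 12 N. The first push stopped early on the force limit at about 5.8 mm, so I pushed slightly further to be sure. I then backed off to a tool height of 0.16 m, where the residual force was about 1 N sideways with nothing touching. The red cap's outline was the same size as before the press, so it has come back up.
- **Nothing moved:** In the final top picture, the green, orange and blue sensors were within 0.1 pixel of where they started. The white sensor, cover, bottle, tape roll and screwdriver looked unchanged by eye.
- **One disagreement:** Combining the side camera with the top one put the collars and button 5 to 9 mm too low. I used the wrist and top views with the heights given in the task instead.

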